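Hold the tool-case lid at its balance point

TASK

On the leatherworker's stall, lift the brass weight off the lid of the wooden tool case and stand it gently, wholly on the square stone slab, keeping it upright. Then take the lid by its bar, swing it up to its balance point, where it would fall neither way, and finish gripping the bar and holding the lid still there, so that a new lid stay can be fitted: do not let the lid drop or go over backwards. Leave the other goods on the table where they are.

Things in the scene. Friction and masses are not known exactly. Their poses are not given: they have to be found in the camera images.
- case: Dark wooden tool case, fixed to the table, 140 mm (its x) by 220 mm (its y), its box 60 mm high without the lid. Origin: centre of its underside, on the table (z = 0). Its x axis points from the bar side (front) to the hinge side; yaw varies by up to about 0.3 rad.
- lid (a joint): Lid angle in rad: 0 shut (flat), growing as the front edge rises. Free hinge, hardly any friction: below the balance point the lid falls shut, above it it falls back to a stop at 2.0. Lid and bar together: centre of mass 86 mm before the hinge line and 5 mm above it when shut, so the balance point is 1.51 rad, a hair short of upright. Lid 0.25 to 0.45 kg, board 10 mm thick (top 70 mm up).
- lid_hinge (a point): Middle of the hinge line, at the far (+x of the case) upper edge of the box: 70 mm from the case's centre, 60 mm above the table. The hinge line runs along the case's y axis; its axes are the lid's own.
- lid_bar (a point): Middle of the lid's round brass bar, 12 mm thick, 100 mm long, parallel to the hinge line, held 40 mm ahead of the lid's front edge by two flat arms 40 mm either side of its middle. Shut: 180 mm before the hinge line, 7.5 mm above it (67.5 mm above the table). Pinched from above, square to the bar, it turns between the pads, so the gripper may keep pointing down while the bar goes round the hinge.
- weight: Turned brass weight, standing on the shut lid at the start, 70 mm high, 0.4 to 0.75 kg: round foot 60 mm across and 29 mm high, neck 18 mm across, round knob 28 mm across on top. Origin: centre of its underside, z up.
- weight_knob (a point): Middle of the weight's knob (28 mm across, from 50 to 66 mm above the weight's underside), 58 mm above its underside.
- slab: Square stone slab, 140 by 140 mm, 24 mm thick, fixed to the table left or right of the case. Origin: centre of its underside, so its top is 24 mm above the origin.
- board: Round light wooden board, 140 mm across, 12 mm thick, fixed on the other side of the case from the slab. Not used. Origin: centre of its underside.
- maul: Bystander: wooden maul standing on its head, 60 mm across, 152 mm high. Origin: centre of its underside.
- jar: Bystander: lidded jar, 56 mm across, 75 mm high. Origin: centre of its underside.
- slicker: Bystander: wooden block, 90 by 30 by 20 mm. Origin: centre of its underside.
- tin: Bystander: flat round steel tin, 70 mm across, 30 mm high. Origin: centre of its underside.
- tray: Bystander: small open wooden tray, 120 by 90 by 25 mm. Origin: centre of its underside.
- hoop: Bystander: brass ring lying flat, 56 mm across, 10 mm high. Origin: centre of its underside.
- spool: Bystander: empty wooden spool standing, 48 mm across, 50 mm high. Origin: centre of its underside.
There are look-alikes about, which are no part of the job. Leave any orange look-alike of the weight alone. Of the things that look like the slab, the larger one is meant.

How it is judged:
By the outcome, as a careful person would: the job done as asked, in the order asked, and still so for the second after the job is handed in, while the arm keeps its last pose, push and grip.
It also fails if it takes over 58 s, if anything falls off the work surface, if the arm or the gripper's body presses on something with over 40 N, if the wrist force passes 120 N, or if a joint passes its speed limit or range.

ROBOT

A 6-joint arm with a two-finger parallel gripper is mounted at the origin on the work surface. World frame = base frame: x ahead of the robot, y to its left, z up, the work surface at z = 0. Lengths are in mm, angles in rad, forces in N, time in s.
With the tool pointing down it reaches from about 350 to 875 mm from the base axis. Payload 4.2 kg.
Tool frame: the origin (TCP) lies midway between the tips of the shut fingers; the grasp point (between the pads) lies 19 mm behind it (arm.grasp_offset is the distance from the TCP to the grasp point, in mm); z points along the fingers, y is the direction in which the jaws open and shut (so a half turn about z gives the same grasp; the last joint's range is limited). The gripper opens to 85 mm and grips with 20 to 120 N. Pads are 22 mm wide; open, the fingers measure 114 mm over their backs; the gripper's body (76 mm by 85 mm) begins 54 mm behind the grasp point. The pads swing forward as they close: fully open they stand 13 mm farther back than shut.
Start: joints at [1.493, 0.385, 0.008, 0, -1.194, -0.259], TCP at [206.51, 589.875, 231.312] pointing down, gripper open.
Joint ranges: [-3.14, 3.14], [-1.21, 2.06], [-1.07, 1.41], [-3.16, 2.05], [-2.99, -0.16], [-3.1, 3.1]. Speed limits (rad/s): [2.79, 2.79, 3.14, 3.14, 3.14, 3.14].

INTERFACE

Orientations are given as a unit quaternion [x, y, z, w].
In Python, from bench import arm gives the robot as it stands.
- The arm moves only by the tool move_arm, never from a script. Its argument "moves" is a list of rows, each an object with "gripper": the gripper's target within -1 to 1 (fully open at 1, half-way at 0, shut at -1); "xyz": the shift along the tool's x, y, z in cm, a list of three; "angular": the turn, a rotation vector about the tool's x, y, z in rad, a list of three. In form: [{"gripper": gripper, "xyz": [dx, dy, dz], "angular": [wx, wy, wz]}, ...]. A call has 1 to 10 rows; each row is the pose to reach, as a shift and turn from the pose commanded when the call began, along the tool's axes at that moment; what a row does not reach only later rows make up. A row lasts 1/8 s, in which the tool goes at most 62.5 mm and 10.7 degrees, less where a joint would pass 70% of its speed; a pose out of reach is approached as far as the arm can. A call with a gripper value outside its range is refused whole. The fingers move at their own pace and stop on an object; the grip force is fixed at half the most. Time passes only in rows, so rows that repeat a pose let the fingers close. It gives the time, the measured TCP pose, the force and the opening at its end, in the units of the state.
- arm.read_state(): the state, without advancing time (a new reading comes with each control period).
- arm.get_image(name): name is "scene" or "top"; returns (picture, depth): 400x640x3 uint8, blue, green, red; 400x640 float32, mm along the optical axis (not along the pixel's ray), 0 where there is no reading.
- arm.get_calibration(name): a dict with "camera_matrix" (3x3 intrinsics, pixels), "R" (3x3) and "t" (3): a world point X has camera coordinates R X + t. Camera axes: x right, y down, z forward; pixel columns grow to the right and rows downward; lengths in mm; the calibration is good to about 2 mm. A picture is of the moment at which its call begins. get_calibration takes no time and is no camera call.
- arm.job_done(): hands the job in, once; it reports no verdict.
The state is a dict: "clock": time; "joints": joint angles; "joint_vel": joint speeds; "joint_efforts": joint torques, N m; "position": TCP position; "ee_rot": TCP orientation; "contact_force": force on the tool from outside, world axes, zero at the start; "wrist_torque": the same for the moment, N m; "gripper_width": finger opening in mm.
Only numpy, scipy, OpenCV 4.12 (cv2) and the standard library are available. Lean on these libraries where they do the work, as an engineer would, in place of code of your own. Each camera call takes 0.05 s, during which the arm holds its last target. There are 200 camera calls.

## Working session

There is one attempt and no reset: what is moved stays moved. The work goes in short steps, Python scripts to look and compute and a tool call to move; the robot and the scene stay as the last step left them, time stands still between calls to the robot, and variables do not carry over. Pictures are saved under pics/ and viewed, about 8 in all and at most 12, crops included, and the job is handed in when it is done.

Besides the shell and the picture viewer there is one more tool, called after "Emit:" in YAML: its name, and indented under it one key for each argument. move_arm: Moves the arm, as the interface text tells. Its arguments: {"type":"object","properties":{"moves":{"type":"array","items":{"type":"object","properties":{"gripper":{"type":"number"},"xyz":{"type":"array","items":{"type":"number"}},"angular":{"type":"array","items":{"type":"number"}}}}}},"required":["moves"]}

```bash
mkdir -p pics
python3 - <<'E'
from bench import arm
import cv2,numpy as np
for n in("scene","top"):
    p,d=arm.get_image(n); cv2.imwrite(f"pics/{n}1.png",p); np.save(f"{n}1.npy",d)
    c=arm.get_calibration(n); print(n,c)
s=arm.read_state();print(s)
E
```

```text
scene {'camera_matrix': array([[436.43011316,   0.        , 320.79137584],
       [  0.        , 436.43011316, 199.20204506],
       [  0.        ,   0.        ,   1.        ]]), 'R': array([[ 0.07131291,  0.99743982, -0.00531659],
       [ 0.65936106, -0.05113978, -0.75008514],
       [-0.74843668,  0.0499852 , -0.6613199 ]]), 't': array([ -60.53555536, -258.91774458, 1720.86365535])}
top {'camera_matrix': array([[438.37032522,   0.        , 319.35984307],
       [  0.        , 438.37032522, 205.74675841],
       [  0.        ,   0.        ,   1.        ]]), 'R': array([[ 0.01622132, -0.99985413,  0.00534658],
       [-0.99009459, -0.01680836, -0.13939219],
       [ 0.13946173, -0.00303249, -0.99022282]]), 't': array([  12.89605826,  539.5660878 , 1527.19462624])}
{'clock': 0.1, 'joints': array([ 1.49264701e+00,  3.85499331e-01,  6.76412782e-03, -4.26555746e-04,
       -1.19400013e+00, -2.58587933e-01]), 'joint_vel': array([ 0.00072772, -0.00255926,  0.0027627 ,  0.00493899, -0.00071203,
       -0.00213718]), 'joint_efforts': array([ 2.64354128e-05, -3.93316483e+01,  1.88931334e+01,  4.19797227e+00,
       -2.57472093e-03,  6.18783190e-06]), 'position': array([206.32688481, 589.41167872, 230.32099032]), 'ee_rot': array([ 9.85845787e-01, -1.67651735e-01, -1.10084178e-04,  9.83422764e-04]), 'contact_force': array([0.33873822, 0.45369108, 0.25658416]), 'wrist_torque': array([0.01630975, 0.02386989, 0.00693673]), 'gripper_width': 85.60493343227805}
```

View pics/scene1.png

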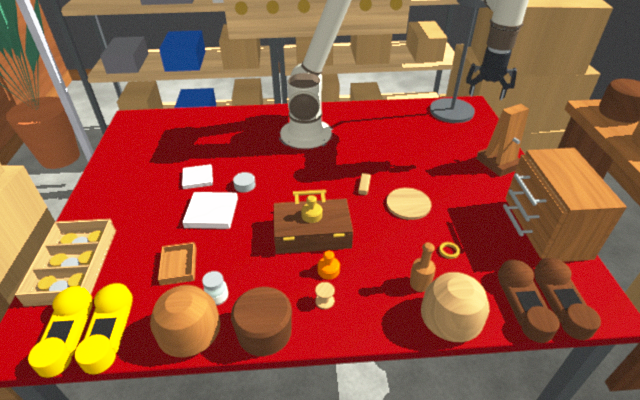

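View pics/top1.png

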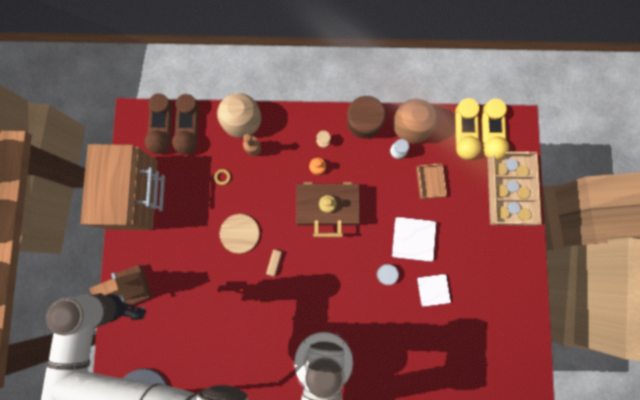

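The scene camera looks back at the robot, and the top camera has the robot at the bottom.
- **Case:** at about (328,204) in top, with its bar at (328,235) on the robot side.
- **Brass weight:** the yellow one on the lid, at (329,203). The orange look-alike at (318,166) stands on the table behind the case.
- **Slab candidates:** white squares at (414,240), larger, and (433,290), smaller. The larger one is meant.

I'll confirm both in one enlarged crop.

```bash
cat > h.py <<'E'
import numpy as np
from bench import arm
def ray(n,u,v,z):
    c=arm.get_calibration(n);K,R,t=c["camera_matrix"],c["R"],c["t"]
    d=R.T@np.linalg.inv(K)@[u,v,1];o=-R.T@t
    return o+d*(z-o[2])/d[2]
def cloud(n,d):
    c=arm.get_calibration(n);K,R,t=c["camera_matrix"],c["R"],c["t"]
    v,u=np.indices(d.shape)
    P=np.stack([(u-K[0,2])/K[0,0]*d,(v-K[1,2])/K[1,1]*d,d],-1)
    P=(P-t)@R; P[d==0]=np.nan
    return P
E
python3 - <<'E'
import cv2,numpy as np
from h import *
p=cv2.imread("pics/top1.png")
cv2.imwrite("pics/crop1.png",cv2.resize(p[165:305,270:460],None,fx=4,fy=4,interpolation=cv2.INTER_CUBIC))
P=cloud("top",np.load("top1.npy"))
def sel(u0,u1,v0,v1,z0,z1):
    Q=P[v0:v1,u0:u1].reshape(-1,3); Q=Q[(Q[:,2]>z0)&(Q[:,2]<z1)]
    r=cv2.minAreaRect(Q[:,:2].astype(np.float32)); print(len(Q),Q.mean(0).round(1),r)
sel(385,445,210,270,15,35)   # slab
sel(410,455,270,310,5,35)   # small
sel(290,365,175,225,62,85)  # lid+
sel(310,345,222,240,55,85)   # bar
sel(312,345,185,218,88,150)   # weight
sel(312,345,185,218,120,150)   # knob
E
```

```text
1584 [ 425.7 -315.1   24.9] ((405.7835693359375, -304.0350341796875), (166.98712158203125, 189.86204528808594), 84.25688934326172)
939 [ 249.8 -386.3   15.8] ((250.85586547851562, -383.67071533203125), (157.7276611328125, 139.0703887939453), 89.3320541381836)
2266 [544.2  -4.8  70.3] ((545.9548950195312, -5.9205322265625), (150.9991455078125, 220.4090118408203), 1.1376993656158447)
234 [452.1  -6.7  70.4] ((454.08697509765625, -5.713939666748047), (49.736236572265625, 117.85072326660156), 0.9125510454177856)
235 [539.1  -5.6 108.7] ((541.3322143554688, -6.032249450683594), (56.737693786621094, 57.02946472167969), 45.077999114990234)
56 [539.9  -5.5 138.6] ((540.1480102539062, -5.039468765258789), (24.155494689941406, 23.988733291625977), 0.2063148319721222)
```

View pics/crop1.png

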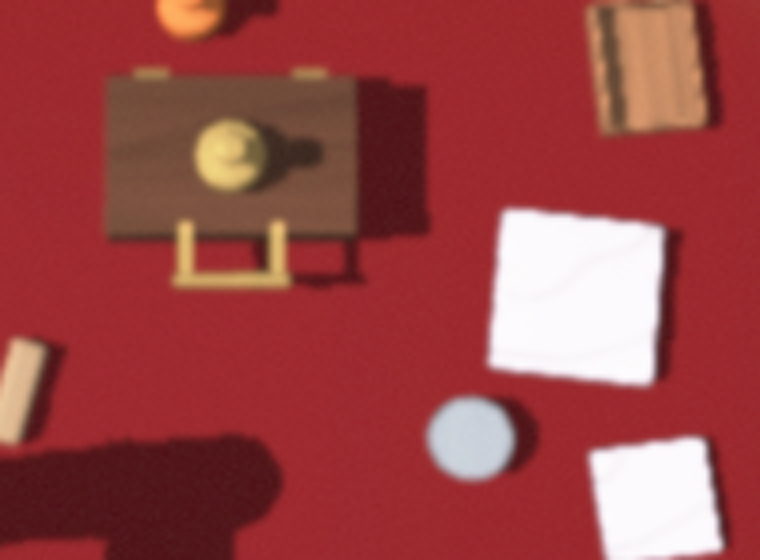

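The crop shows the brass weight on the lid at top pixel (327,203) and the bar at about (328,235). The larger slab, centred at about (414,239), is about 41 px across against 30 px for the smaller one, so it's the one meant. The tin is close to the slab at (388,274).

Run:
```python
from h import *
f=lambda a,b,z:ray("top",270+(a+.5)/4-.5,165+(b+.5)/4-.5,z).round(1)
for q in [(503,208),(665,226),(654,385),(488,368),(577.5,297)]: print("slab",f(*q,24))
for q in [(105,77),(357,77),(357,237),(105,237)]: print("lid",f(*q,70))
for q in [(172,282),(290,282)]: print("bar",f(*q,70))
print("knob",f(236,147,134), "tin",f(471,438,30))
c=arm.get_calibration("scene")
for X in ([540,-5.5,128],[452,-6,67.5],[430,-315,24]):
    k=c["camera_matrix"]@(c["R"]@X+c["t"]);print("scene px",k[:2]/k[2])
import cv2
p=cv2.imread("pics/scene1.png")
cv2.imwrite("pics/crop2.png",cv2.resize(p[165:265,170:370],None,fx=4,fy=4,interpolation=cv2.INTER_CUBIC))
```

```text
slab [ 506.4 -251.9   24. ]
slab [ 492.6 -397.2   24. ]
slab [ 350.8 -384.5   24. ]
slab [ 363.4 -237.4   24. ]
slab [ 427.6 -317.7   24. ]
lid [611.1 105.8  70. ]
lid [ 614.9 -115.9   70. ]
lid [ 473.4 -116.5   70. ]
lid [469.8 102.5  70. ]
bar [431.6  43.6  70. ]
bar [433.3 -58.6  70. ]
knob [541.1  -8.7 134. ] tin [ 301.8 -221.1   30. ]
scene px [310.80237968 199.70076684]
scene px [309.48751676 195.54440004]
scene px [210.93782557 206.45168232]
```

View pics/crop2.png

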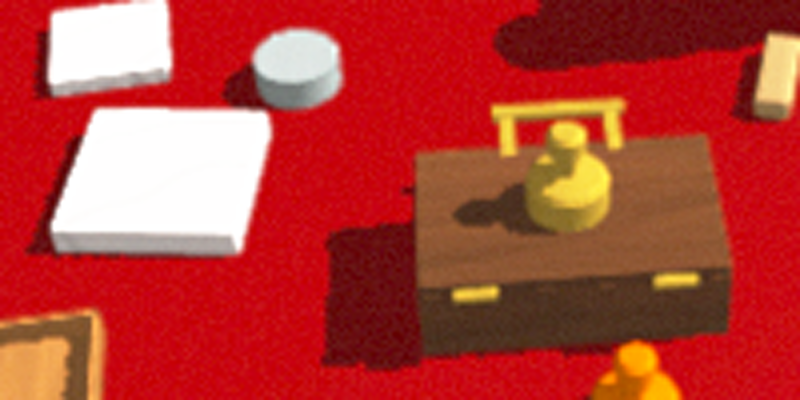

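Emit:
move_arm:
  moves:
    - {"gripper": 1, "xyz": [2, 5.7, 0], "angular": [0, 0, 0]}
    - {"gripper": 1, "xyz": [4, 11.3, 0], "angular": [0, 0, 0.15]}
    - {"gripper": 1, "xyz": [8.7, 14.7, 0], "angular": [0, 0, 0.3]}
    - {"gripper": 1, "xyz": [13.4, 18.1, 0], "angular": [0, 0, 0.45]}
    - {"gripper": 1, "xyz": [18.2, 21.5, 0], "angular": [0, 0, 0.6]}
    - {"gripper": 1, "xyz": [22.9, 24.9, 0], "angular": [0, 0, 0.75]}
    - {"gripper": 1, "xyz": [27.6, 28.2, 0], "angular": [0, 0, 0.9]}
    - {"gripper": 1, "xyz": [32.3, 31.6, 0], "angular": [0, 0, 1.05]}
    - {"gripper": 1, "xyz": [37, 35, 0], "angular": [0, 0, 1.2]}
    - {"gripper": 1, "xyz": [41.8, 38.4, 0], "angular": [0, 0, 1.22]}

```text
clock: 1.35
position: [474.8, 87.6, 231.2]
ee_rot: [0.712, -0.703, -0.0, -0.0]
contact_force: [0.5, 0.7, 1.0]
gripper_width: 85.0
```

```bash
cat >> h.py <<'E'
from scipy.spatial.transform import Rotation as Ro
def go(target):
    s=arm.read_state();R=Ro.from_quat(s["ee_rot"])
    print("t",s["clock"],"pos",s["position"].round(1),"w",round(s["gripper_width"],1),"F",s["contact_force"].round(1),"j6",s["joints"].round(2))
    want=Ro.from_euler("XYZ",[np.pi,0,0]); want=Ro.from_matrix(np.array([[0,-1,0],[-1,0,0],[0,0,-1.]]))
    print("shift cm",(R.inv().apply(np.array(target)-s["position"])/10).round(2),"rot",(R.inv()*want).as_rotvec().round(3))
E
python3 -c "
from h import *;go([540.5,-6.5,200])"
```

```text
t 1.35 pos [474.8  87.6 231.2] w 85.0 F [0.5 0.7 1. ] j6 [ 0.52  0.14 -0.33 -0.   -1.1  -0.51]
shift cm [ 9.49 -6.45  3.12] rot [-0.     0.     0.013]
```

Emit:
move_arm:
  moves:
    - {"gripper": 1, "xyz": [4.7, -3.2, 1.5], "angular": [0, 0, 0.006]}
    - {"gripper": 1, "xyz": [9.5, -6.45, 3], "angular": [0, 0, 0.013]}
    - {"gripper": 1, "xyz": [9.5, -6.45, 6.5], "angular": [0, 0, 0.013]}
    - {"gripper": 1, "xyz": [9.5, -6.45, 7], "angular": [0, 0, 0.013]}
    - {"gripper": 1, "xyz": [9.5, -6.45, 7], "angular": [0, 0, 0.013]}

```text
clock: 1.98
position: [540.0, -4.4, 161.7]
ee_rot: [0.708, -0.706, 0.0, 0.0]
contact_force: [0.5, 0.6, 0.7]
gripper_width: 85.3
```

```bash
python3 -c "
from h import *;go([540.5,-6.5,107])
import cv2
p,d=arm.get_image('scene');cv2.imwrite('pics/s3.png',cv2.resize(p[120:250,230:400],None,fx=4,fy=4,interpolation=cv2.INTER_CUBIC))"
```

```text
t 1.975 pos [540.   -4.4 161.7] w 85.3 F [0.5 0.6 0.7] j6 [ 0.29  0.3  -0.3   0.   -0.96 -0.29]
shift cm [ 0.21 -0.05  5.47] rot [-0.    -0.     0.002]
```

View pics/s3.png

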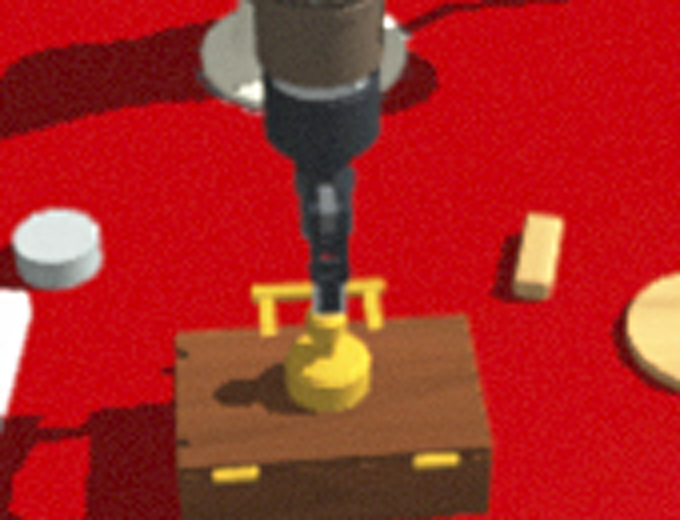

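The gripper is aligned over the knob: fingers at crop (327,310), knob at (328,322). I'll descend and close.

Emit:
move_arm:
  moves:
    - {"gripper": 1, "xyz": [0.2, 0, 2.5], "angular": [0, 0, 0]}
    - {"gripper": 1, "xyz": [0.2, 0, 5], "angular": [0, 0, 0]}
    - {"gripper": 1, "xyz": [0.2, 0, 5.5], "angular": [0, 0, 0]}
    - {"gripper": -1, "xyz": [0.2, 0, 5.5], "angular": [0, 0, 0]}
    - {"gripper": -1, "xyz": [0.2, 0, 5.5], "angular": [0, 0, 0]}
    - {"gripper": -1, "xyz": [0.2, 0, 5.5], "angular": [0, 0, 0]}
    - {"gripper": -1, "xyz": [0.2, 0, 5.5], "angular": [0, 0, 0]}
    - {"gripper": -1, "xyz": [0.2, 0, 5.5], "angular": [0, 0, 0]}

```text
clock: 3.02
position: [542.3, -6.4, 107.9]
ee_rot: [0.708, -0.706, 0.002, -0.002]
contact_force: [3.6, 0.2, 5.6]
gripper_width: 26.0
```

Emit:
move_arm:
  moves:
    - {"gripper": -1, "xyz": [0, 0, -0.5], "angular": [0, 0, 0]}
    - {"gripper": -1, "xyz": [0, 0, -1.5], "angular": [0, 0, 0]}
    - {"gripper": -1, "xyz": [0, 0, -3], "angular": [0, 0, 0]}
    - {"gripper": -1, "xyz": [0, 0, -4.5], "angular": [0, 0, 0]}
    - {"gripper": -1, "xyz": [0, 0, -5], "angular": [0, 0, 0]}
    - {"gripper": -1, "xyz": [0, 0, -5], "angular": [0, 0, 0]}

```text
clock: 3.78
position: [540.0, -6.7, 156.8]
ee_rot: [0.707, -0.707, 0.0, -0.0]
contact_force: [-0.3, 0.5, -5.3]
gripper_width: 26.4
```

```bash
python3 -c "
from h import *;go([428,-317.5,157])
import cv2
p,d=arm.get_image('scene');cv2.imwrite('pics/s4.png',cv2.resize(p[120:250,230:400],None,fx=4,fy=4,interpolation=cv2.INTER_CUBIC))"
```

```text
t 3.775 pos [540.   -6.7 156.8] w 26.4 F [-0.3  0.5 -5.3] j6 [ 0.29  0.31 -0.31 -0.   -0.95 -0.29]
shift cm [31.07 11.22 -0.04] rot [-0.001  0.001  0.001]
```

View pics/s4.png

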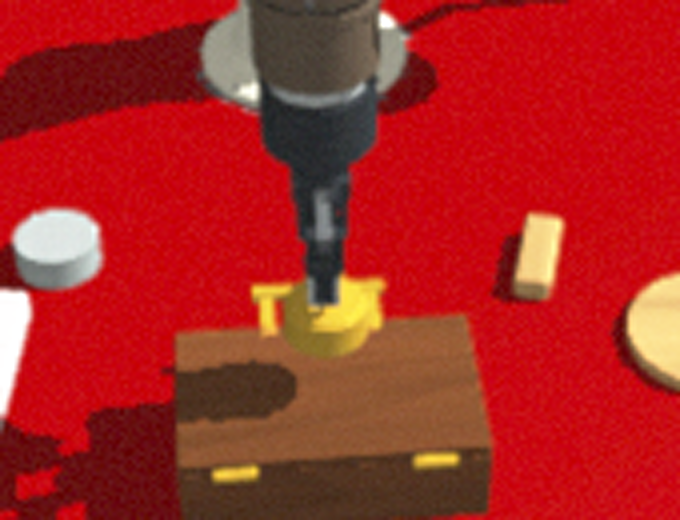

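The weight is lifted and upright (foot at crop (325,325)), and the wrist reads about 5.8 N of load. Next I'll carry it to the slab.

Emit:
move_arm:
  moves:
    - {"gripper": -1, "xyz": [1.5, 0.5, 0], "angular": [0, 0, 0]}
    - {"gripper": -1, "xyz": [5, 1.8, 0], "angular": [0, 0, 0]}
    - {"gripper": -1, "xyz": [9.5, 3.4, 0], "angular": [0, 0, 0]}
    - {"gripper": -1, "xyz": [14, 5, 0], "angular": [0, 0, 0]}
    - {"gripper": -1, "xyz": [18.5, 6.7, 0], "angular": [0, 0, 0]}
    - {"gripper": -1, "xyz": [23, 8.3, 0], "angular": [0, 0, 0]}
    - {"gripper": -1, "xyz": [27, 9.8, 0], "angular": [0, 0, 0]}
    - {"gripper": -1, "xyz": [30, 10.8, 0], "angular": [0, 0, 0]}
    - {"gripper": -1, "xyz": [31.1, 11.2, 0], "angular": [0, 0, 0]}
    - {"gripper": -1, "xyz": [31.1, 11.2, 0], "angular": [0, 0, 0]}

```text
clock: 5.08
position: [427.4, -318.3, 155.8]
ee_rot: [-0.707, 0.707, 0.001, -0.0]
contact_force: [0.7, -0.7, -4.4]
gripper_width: 26.3
```

Emit:
move_arm:
  moves:
    - {"gripper": -1, "xyz": [0, 0, 2.5], "angular": [0, 0, 0]}
    - {"gripper": -1, "xyz": [0, 0, 5], "angular": [0, 0, 0]}
    - {"gripper": -1, "xyz": [0, 0, 7], "angular": [0, 0, 0]}
    - {"gripper": -1, "xyz": [0, 0, 8.3], "angular": [0, 0, 0]}
    - {"gripper": -1, "xyz": [0, 0, 8.8], "angular": [0, 0, 0]}
    - {"gripper": -1, "xyz": [0, 0, 8.8], "angular": [0, 0, 0]}

```text
clock: 5.82
position: [428.6, -317.8, 68.5]
ee_rot: [0.708, -0.707, 0.0, 0.0]
contact_force: [0.2, -0.1, -5.9]
gripper_width: 26.0
```

```bash
python3 -c "
from h import *;go([428,-317.5,62])
import cv2
p,d=arm.get_image('scene');cv2.imwrite('pics/s5.png',cv2.resize(p[120:250,140:310],None,fx=4,fy=4,interpolation=cv2.INTER_CUBIC))"
```

```text
t 5.825 pos [ 428.6 -317.8   68.5] w 26.0 F [ 0.2 -0.1 -5.9] j6 [-0.33  0.41 -0.42  0.   -0.74  0.34]
shift cm [-0.03  0.06  0.65] rot [-0.    -0.     0.002]
```

View pics/s5.png

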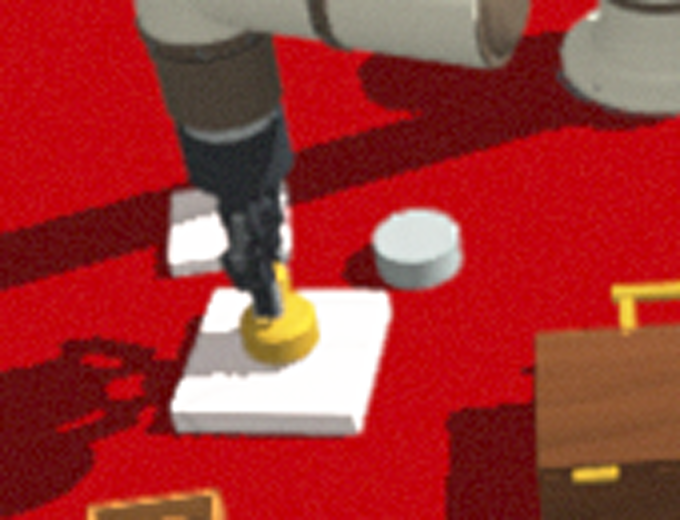

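The weight hangs over the middle of the slab (crop (280,340)) and clear of the tin. I'll lower it slowly until it touches.

Emit:
move_arm:
  moves:
    - {"gripper": -1, "xyz": [0, 0, 0.2], "angular": [0, 0, 0]}
    - {"gripper": -1, "xyz": [0, 0, 0.4], "angular": [0, 0, 0]}
    - {"gripper": -1, "xyz": [0, 0, 0.5], "angular": [0, 0, 0]}
    - {"gripper": -1, "xyz": [0, 0, 0.5], "angular": [0, 0, 0]}

```text
clock: 6.38
position: [428.2, -317.9, 63.2]
ee_rot: [0.707, -0.707, -0.0, 0.0]
contact_force: [-0.3, -0.5, -5.4]
gripper_width: 25.9
```

Emit:
move_arm:
  moves:
    - {"gripper": -1, "xyz": [0, 0, 0.1], "angular": [0, 0, 0]}
    - {"gripper": -1, "xyz": [0, 0, 0.15], "angular": [0, 0, 0]}
    - {"gripper": -1, "xyz": [0, 0, 0.15], "angular": [0, 0, 0]}

```text
clock: 6.75
position: [428.4, -317.9, 62.0]
ee_rot: [0.707, -0.707, 0.0, -0.0]
contact_force: [0.2, -0.2, -3.9]
gripper_width: 26.0
```

Emit:
move_arm:
  moves:
    - {"gripper": -1, "xyz": [0, 0, 0.05], "angular": [0, 0, 0]}
    - {"gripper": -1, "xyz": [0, 0, 0.1], "angular": [0, 0, 0]}
    - {"gripper": -1, "xyz": [0, 0, 0.1], "angular": [0, 0, 0]}

```text
clock: 7.12
position: [428.7, -318.1, 61.7]
ee_rot: [0.708, -0.707, 0.001, -0.0]
contact_force: [-1.0, 0.5, 5.4]
gripper_width: 26.1
```

Force went from -5.4 to +5.4 N, so it's standing on the slab. I'll release and rise.

Emit:
move_arm:
  moves:
    - {"gripper": -0.2, "xyz": [0, 0, 0], "angular": [0, 0, 0]}
    - {"gripper": 0.3, "xyz": [0, 0, 0], "angular": [0, 0, 0]}
    - {"gripper": 0.6, "xyz": [0, 0, 0], "angular": [0, 0, 0]}
    - {"gripper": 0.6, "xyz": [0, 0, -0.5], "angular": [0, 0, 0]}
    - {"gripper": 0.6, "xyz": [0, 0, -3], "angular": [0, 0, 0]}
    - {"gripper": 0.6, "xyz": [0, 0, -7], "angular": [0, 0, 0]}
    - {"gripper": 0.6, "xyz": [0, 0, -10], "angular": [0, 0, 0]}
    - {"gripper": 0.6, "xyz": [0, 0, -10], "angular": [0, 0, 0]}

```text
clock: 8.12
position: [429.9, -318.6, 163.9]
ee_rot: [0.708, -0.707, 0.003, -0.001]
contact_force: [-0.2, 0.3, -0.4]
gripper_width: 68.2
```

```bash
python3 -c "
from h import *;go([432.5,-7,160])
import cv2
p,d=arm.get_image('scene');cv2.imwrite('pics/s6.png',cv2.resize(p[120:270,160:360],None,fx=4,fy=4,interpolation=cv2.INTER_CUBIC))
P=cloud('scene',d)
for a,(u0,u1,v0,v1,z0,z1) in dict(knob=(190,240,170,215,78,100),bar=(280,340,185,199,62,80),lid=(265,360,195,240,64,78)).items():
    Q=P[v0:v1,u0:u1].reshape(-1,3);Q=Q[(Q[:,2]>z0)&(Q[:,2]<z1)]
    if len(Q):print(a,len(Q),Q.mean(0).round(1),cv2.minAreaRect(Q[:,:2].astype(np.float32)))
"
```

```text
t 8.125 pos [ 429.9 -318.6  163.9] w 68.2 F [-0.2  0.3 -0.4] j6 [-0.33  0.29 -0.32  0.   -0.96  0.34]
shift cm [-31.16  -0.3    0.31] rot [-0.006 -0.003  0.001]
knob 70 [ 436.  -315.6   89.3] ((432.6346435546875, -316.22784423828125), (25.249923706054688, 25.67905616760254), 43.28274917602539)
bar 145 [445.   -6.7  70.8] ((448.86004638671875, -8.982868194580078), (95.39231872558594, 41.796749114990234), 85.58499908447266)
lid 2676 [553.3  -6.   69.9] ((535.5027465820312, -4.4049530029296875), (184.27066040039062, 218.7200469970703), 0.4532867968082428)
```

View pics/s6.png

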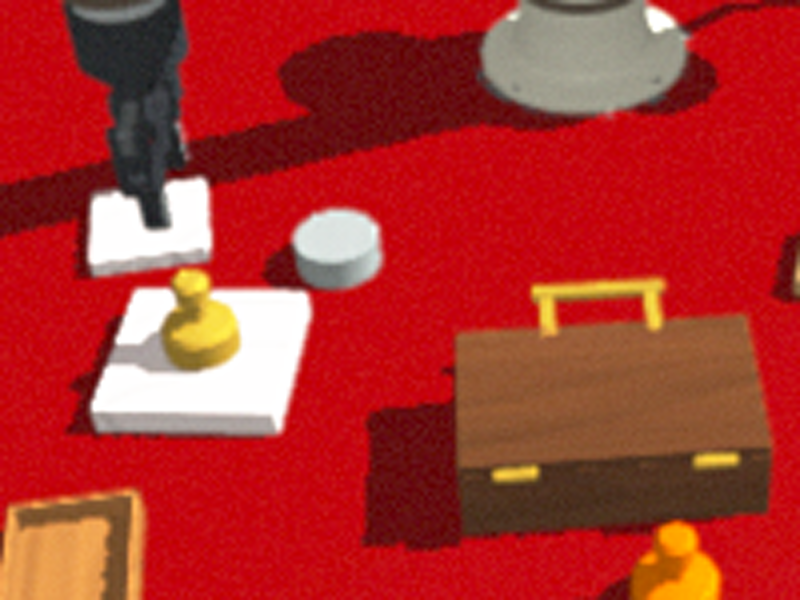

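The weight stands upright well inside the slab (crop (200,330)), and nothing else has moved. The bar is at crop (599,288). Next I'll move above it with the jaws narrowed.

Emit:
move_arm:
  moves:
    - {"gripper": 0.2, "xyz": [-5, 0, 0], "angular": [0, 0, 0]}
    - {"gripper": -0.2, "xyz": [-11, 0, 0], "angular": [0, 0, 0]}
    - {"gripper": -0.25, "xyz": [-17, -0.1, 0], "angular": [0, 0, 0]}
    - {"gripper": -0.25, "xyz": [-23, -0.2, 0], "angular": [0, 0, 0]}
    - {"gripper": -0.25, "xyz": [-28, -0.2, 0], "angular": [0, 0, 0]}
    - {"gripper": -0.25, "xyz": [-31, -0.2, 0.4], "angular": [0, 0, 0]}
    - {"gripper": -0.25, "xyz": [-31.1, -0.2, 3], "angular": [0, 0, 0]}
    - {"gripper": -0.25, "xyz": [-31.1, -0.2, 6], "angular": [0, 0, 0]}
    - {"gripper": -0.25, "xyz": [-31.1, -0.2, 6], "angular": [0, 0, 0]}

```text
clock: 9.3
position: [427.6, -7.5, 98.5]
ee_rot: [0.707, -0.707, -0.002, 0.003]
contact_force: [-0.0, -0.7, 0.7]
gripper_width: 31.9
```

```bash
python3 -c "
from h import *;go([432.5,-7,49])
for u,v in ((533,290),(665,285),(599,287.5)): print(ray('scene',160+u/4-.4,120+v/4-.4,69))
for u,v in ((457,467),(769,447)): print('hinge edge',ray('scene',160+u/4-.4,120+v/4-.4,70))
"
```

```text
t 9.3 pos [427.6  -7.5  98.5] w 31.9 F [-0.  -0.7  0.7] j6 [ 0.37  0.21 -0.63 -0.   -0.73 -0.36]
shift cm [-0.06 -0.53  4.95] rot [ 0.007 -0.002  0.001]
[433.52772221 -56.45700307  69.        ]
[435.48470308  45.62959373  69.        ]
[434.50489393  -5.48249563  69.        ]
hinge edge [ 619.1533382  -113.19812224   70.        ]
hinge edge [616.48217332 103.91596469  70.        ]
```

Emit:
move_arm:
  moves:
    - {"gripper": -0.25, "xyz": [-0.1, -0.4, 0], "angular": [0, 0, 0]}
    - {"gripper": -0.25, "xyz": [-0.1, -0.4, 0], "angular": [0, 0, 0]}

```text
clock: 9.55
position: [435.2, -5.6, 101.8]
ee_rot: [0.707, -0.707, 0.001, -0.001]
contact_force: [0.8, 0.1, 0.1]
gripper_width: 32.3
```

```bash
python3 -c "
from h import *;go([433,-6.5,49])
import cv2
p,d=arm.get_image('scene');cv2.imwrite('pics/s7.png',cv2.resize(p[140:240,250:370],None,fx=5,fy=5,interpolation=cv2.INTER_CUBIC))"
```

```text
t 9.55 pos [435.2  -5.6 101.8] w 32.3 F [0.8 0.1 0.1] j6 [ 0.36  0.22 -0.62  0.   -0.73 -0.36]
shift cm [0.09 0.23 5.28] rot [-0.002  0.001  0.001]
```

View pics/s7.png

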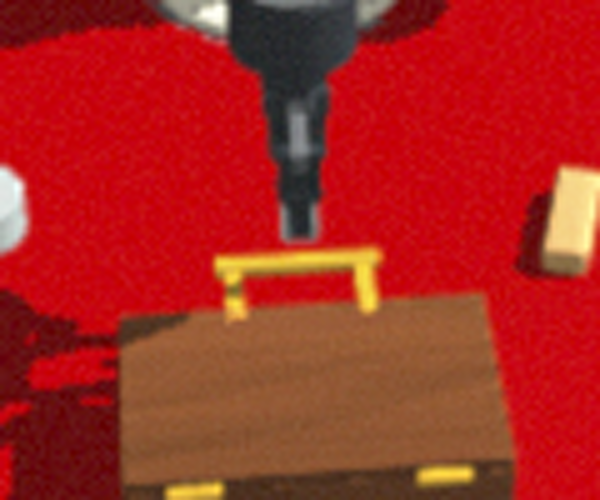

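The fingers are centred over the bar (crop (299,225), bar middle (298,262)). I'll descend.

Emit:
move_arm:
  moves:
    - {"gripper": -0.25, "xyz": [0.05, 0.2, 1.5], "angular": [0, 0, 0]}
    - {"gripper": -0.25, "xyz": [0.05, 0.2, 2.7], "angular": [0, 0, 0]}
    - {"gripper": -0.25, "xyz": [0.05, 0.15, 2.7], "angular": [0, 0, 0]}
    - {"gripper": -0.25, "xyz": [0.05, 0.15, 2.7], "angular": [0, 0, 0]}

```text
clock: 10.1
position: [432.9, -6.3, 74.1]
ee_rot: [0.708, -0.707, 0.0, -0.0]
contact_force: [-0.2, 0.7, 1.3]
gripper_width: 32.0
```

Emit:
move_arm:
  moves:
    - {"gripper": -0.25, "xyz": [0, 0, 1.2], "angular": [0, 0, 0]}
    - {"gripper": -0.25, "xyz": [0, 0, 2.2], "angular": [0, 0, 0]}
    - {"gripper": -0.25, "xyz": [0, 0, 2.5], "angular": [0, 0, 0]}
    - {"gripper": -0.25, "xyz": [0, 0, 2.5], "angular": [0, 0, 0]}
    - {"gripper": -1, "xyz": [0, 0, 2.5], "angular": [0, 0, 0]}
    - {"gripper": -1, "xyz": [0, 0, 2.5], "angular": [0, 0, 0]}
    - {"gripper": -1, "xyz": [0, 0, 2.5], "angular": [0, 0, 0]}
    - {"gripper": -1, "xyz": [0, 0, 2.5], "angular": [0, 0, 0]}
    - {"gripper": -1, "xyz": [0, 0, 2.5], "angular": [0, 0, 0]}

```text
clock: 11.22
position: [437.7, -5.7, 50.5]
ee_rot: [0.708, -0.706, 0.003, -0.004]
contact_force: [8.9, -6.6, -2.7]
gripper_width: 10.1
```

```bash
python3 -c "
from h import *;go([433,-6.5,49])"
```

```text
t 11.225 pos [437.7  -5.7  50.5] w 10.1 F [ 8.9 -6.6 -2.7] j6 [ 0.36  0.31 -0.68  0.   -0.58 -0.36]
shift cm [0.08 0.47 0.14] rot [-0.011  0.002  0.004]
```

Emit:
move_arm:
  moves:
    - {"gripper": -1, "xyz": [0, -0.4, 0], "angular": [0, 0, 0]}
    - {"gripper": -1, "xyz": [0, -0.4, 0], "angular": [0, 0, 0]}
    - {"gripper": -1, "xyz": [0, -0.4, 0], "angular": [0, 0, 0]}

```text
clock: 11.6
position: [437.6, -5.9, 49.2]
ee_rot: [0.708, -0.706, 0.001, -0.001]
contact_force: [3.4, 1.1, -0.1]
gripper_width: 9.9
```

```bash
python3 -c "
from h import *;go([433,-6.5,49])"
```

```text
t 11.6 pos [437.6  -5.9  49.2] w 9.9 F [ 3.4  1.1 -0.1] j6 [ 0.36  0.31 -0.67  0.   -0.58 -0.36]
shift cm [0.06 0.46 0.02] rot [-0.003  0.001  0.002]
```

Gripped: opening 10 mm, bar at x≈437.6, so the hinge is at x≈617.6. I'll swing up along the arc in stages, checking forces and radius.

Emit:
move_arm:
  moves:
    - {"gripper": -1, "xyz": [0, -0.2, -1.35], "angular": [0, 0, 0]}
    - {"gripper": -1, "xyz": [0, -0.5, -2.7], "angular": [0, 0, 0]}
    - {"gripper": -1, "xyz": [0, -0.8, -4], "angular": [0, 0, 0]}
    - {"gripper": -1, "xyz": [0, -1.2, -5.3], "angular": [0, 0, 0]}
    - {"gripper": -1, "xyz": [0, -1.7, -6.55], "angular": [0, 0, 0]}
    - {"gripper": -1, "xyz": [0, -2.3, -7.75], "angular": [0, 0, 0]}
    - {"gripper": -1, "xyz": [0, -2.3, -7.75], "angular": [0, 0, 0]}

```text
clock: 12.48
position: [456.9, -5.6, 125.6]
ee_rot: [0.707, -0.707, -0.002, 0.001]
contact_force: [-2.8, 8.0, -0.9]
gripper_width: 9.7
```

```bash
python3 -c "
from h import *;go([433,-6.5,49]);print(Ro.from_quat(arm.read_state()['ee_rot']).as_matrix().round(4))"
```

```text
t 12.475 pos [456.9  -5.6 125.6] w 9.7 F [-2.8  8.  -0.9] j6 [ 0.34  0.22 -0.53 -0.   -0.82 -0.34]
shift cm [0.1  2.35 7.67] rot [0.005 0.001 0.   ]
[[ 1.0e-04 -1.0e+00 -5.2e-03]
 [-1.0e+00 -1.0e-04  1.3e-03]
 [-1.3e-03  5.2e-03 -1.0e+00]]
```

Emit:
move_arm:
  moves:
    - {"gripper": -1, "xyz": [-0.1, -0.9, -1.55], "angular": [0, 0, 0]}
    - {"gripper": -1, "xyz": [-0.1, -2, -3], "angular": [0, 0, 0]}
    - {"gripper": -1, "xyz": [-0.1, -3.2, -4.3], "angular": [0, 0, 0]}
    - {"gripper": -1, "xyz": [-0.1, -4.55, -5.5], "angular": [0, 0, 0]}
    - {"gripper": -1, "xyz": [-0.1, -6, -6.6], "angular": [0, 0, 0]}
    - {"gripper": -1, "xyz": [-0.1, -7.55, -7.5], "angular": [0, 0, 0]}
    - {"gripper": -1, "xyz": [-0.1, -7.55, -7.5], "angular": [0, 0, 0]}
    - {"gripper": -1, "xyz": [-0.1, -7.55, -7.5], "angular": [0, 0, 0]}

```text
clock: 13.48
position: [531.2, -4.6, 203.8]
ee_rot: [0.708, -0.706, -0.002, 0.002]
contact_force: [-13.5, 7.8, 19.3]
gripper_width: 9.9
```

```bash
python3 -c "
from h import *;go([433,-6.5,49]);print(Ro.from_quat(arm.read_state()['ee_rot']).as_matrix()[:,2].round(4))"
```

```text
t 13.475 pos [531.2  -4.6 203.8] w 9.9 F [-13.5   7.8  19.3] j6 [ 0.3   0.25 -0.26 -0.   -1.07 -0.29]
shift cm [ 0.17  9.72 15.55] rot [0.007 0.    0.003]
[-6.8e-03  1.0e-04 -1.0e+00]
```

Force has built up outward along the radius, so my arc is a few mm off. I'll fit the lid's plane from the depth images to get the real angle and hinge position.

```bash
cat >> h.py <<'E'
def lid(z0=85,z1=250,th=None,hx=616):
    for n in("scene","top"):
        p,d=arm.get_image(n);P=cloud(n,d).reshape(-1,3)
        m=(abs(P[:,1]+6)<105)&(abs(P[:,1]+6)>60)   # clear of arms and gripper
        r=np.hypot(P[:,0]-hx,P[:,2]-60);a=np.arctan2(P[:,2]-60,hx-P[:,0])
        m&=(r>35)&(r<133)&(abs(a-th)<.3)
        Q=P[m]
        for _ in range(4):
            c=Q.mean(0);v=np.linalg.svd(Q-c,full_matrices=False)[2][2];e=(Q-c)@v
            Q=Q[abs(e)<max(4,2*e.std())]
        v*=-np.sign(v[0]);ang=np.arctan2(-v[0],v[2])
        off=10 if n=="top" else 0
        x=c[0]+(-v[2]*(60-c[2])+off-v[1]*(-6-c[1]))/v[0]   # face meets z=60 (top face shifted 10 mm)
        print(n,len(Q),"angle",ang.round(3),"n",v.round(3),"hinge x",x.round(1),"rms",e.std().round(1))
E
python3 -c "
from h import *;lid(th=1.05);go([433,-6.5,49])"
```

```text
scene 1011 angle 2.104 n [-0.861 -0.015 -0.508] hinge x 628.7 rms 1.8
top 125 angle 2.109 n [-0.858 -0.024 -0.513] hinge x 614.5 rms 1.1
t 13.575 pos [531.1  -4.6 203.8] w 9.6 F [-12.7   8.2  19.3] j6 [ 0.3   0.25 -0.26 -0.   -1.07 -0.29]
shift cm [ 0.16  9.71 15.54] rot [0.007 0.    0.003]
```

Emit:
move_arm:
  moves:
    - {"gripper": -1, "xyz": [-0.1, 0.1, -0.15], "angular": [0, 0, 0]}
    - {"gripper": -1, "xyz": [-0.1, 0.2, -0.25], "angular": [0, 0, 0]}
    - {"gripper": -1, "xyz": [-0.1, 0.2, -0.25], "angular": [0, 0, 0]}

```text
clock: 13.95
position: [530.5, -4.5, 203.5]
ee_rot: [0.708, -0.707, -0.002, 0.002]
contact_force: [-6.2, 2.4, 6.5]
gripper_width: 9.6
```

```bash
sed -i 's/ang=np.arctan2(-v\[0\],v\[2\])/ang=np.arctan2(-v[0],-v[2])/; s/off=10 if.*/off=10/' h.py; python3 -c "
from h import *;lid(th=1.05);go([433,-6.5,49])"
```

```text
scene 1044 angle 1.03 n [-0.857 -0.015 -0.515] hinge x 617.4 rms 1.8
top 125 angle 1.026 n [-0.855 -0.035 -0.518] hinge x 613.7 rms 1.2
t 14.05 pos [530.5  -4.5 203.6] w 10.1 F [-6.1  2.6  6.2] j6 [ 0.3   0.25 -0.26 -0.   -1.06 -0.29]
shift cm [ 0.17  9.66 15.51] rot [ 0.006 -0.001  0.001]
```

Depth gives θ≈1.03 and hinge x≈616. On to θ≈1.35.

Emit:
move_arm:
  moves:
    - {"gripper": -1, "xyz": [-0.1, -1, -0.6], "angular": [0, 0, 0]}
    - {"gripper": -1, "xyz": [-0.1, -1.9, -1.05], "angular": [0, 0, 0]}
    - {"gripper": -1, "xyz": [-0.1, -2.7, -1.35], "angular": [0, 0, 0]}
    - {"gripper": -1, "xyz": [-0.1, -3.6, -1.65], "angular": [0, 0, 0]}
    - {"gripper": -1, "xyz": [-0.1, -4.5, -1.85], "angular": [0, 0, 0]}
    - {"gripper": -1, "xyz": [-0.1, -5.3, -2.05], "angular": [0, 0, 0]}
    - {"gripper": -1, "xyz": [-0.1, -5.3, -2.05], "angular": [0, 0, 0]}
    - {"gripper": -1, "xyz": [-0.1, -5.3, -2.05], "angular": [0, 0, 0]}

```text
clock: 15.05
position: [587.1, -3.5, 225.2]
ee_rot: [0.707, -0.707, 0.001, -0.001]
contact_force: [-2.8, -3.4, 5.5]
gripper_width: 9.9
```

```bash
python3 -c "
from h import *;lid(th=1.35);go([433,-6.5,49])"
```

```text
scene 943 angle 1.366 n [-0.979 -0.016 -0.203] hinge x 617.3 rms 1.7h.py:27: RuntimeWarning: Mean of empty slice.
  c=Q.mean(0);v=np.linalg.svd(Q-c,full_matrices=False)[2][2];e=(Q-c)@v
  ret = um.true_divide(
Traceback (most recent call last):
  File "h.py", line 27, in lid
    c=Q.mean(0);v=np.linalg.svd(Q-c,full_matrices=False)[2][2];e=(Q-c)@v
                  ~~~~~~~~~~~~~~~~~~~~~~~~~~~~~~~~~~~~~~~~~^^^
IndexError: index 2 is out of bounds for axis 0 with size 0
```

θ=1.366 from depth. With f=29.3 that puts the hinge at x≈616.4, so the balance point is at TCP x≈613.

Emit:
move_arm:
  moves:
    - {"gripper": -1, "xyz": [0, -0.6, -0.1], "angular": [0, 0, 0]}
    - {"gripper": -1, "xyz": [0, -1.2, -0.2], "angular": [0, 0, 0]}
    - {"gripper": -1, "xyz": [0, -1.8, -0.25], "angular": [0, 0, 0]}
    - {"gripper": -1, "xyz": [0, -2.3, -0.28], "angular": [0, 0, 0]}
    - {"gripper": -1, "xyz": [0, -2.55, -0.28], "angular": [0, 0, 0]}
    - {"gripper": -1, "xyz": [0, -2.55, -0.28], "angular": [0, 0, 0]}
    - {"gripper": -1, "xyz": [0, -2.55, -0.28], "angular": [0, 0, 0]}
    - {"gripper": -1, "xyz": [0, -2.55, -0.28], "angular": [0, 0, 0]}

```text
clock: 16.15
position: [612.0, -3.1, 227.6]
ee_rot: [0.708, -0.707, 0.001, -0.001]
contact_force: [-0.2, -1.9, 5.2]
gripper_width: 9.3
```

```bash
sed -i 's/for n in("scene","top")/for n in("scene",)/' h.py; python3 -c "
from h import *
for i in range(3): lid(th=1.5)
go([613,-4,225])
print(Ro.from_quat(arm.read_state()['ee_rot']).as_matrix()[:,2].round(4))
import cv2
p,d=arm.get_image('scene');cv2.imwrite('pics/s8.png',p)"
```

```text
scene 894 angle 1.502 n [-0.997 -0.017 -0.069] hinge x 617.5 rms 1.6
scene 899 angle 1.504 n [-0.998 -0.017 -0.066] hinge x 617.4 rms 1.6
scene 898 angle 1.503 n [-0.998 -0.017 -0.068] hinge x 617.4 rms 1.6
t 16.3 pos [611.9  -3.1 227.6] w 9.8 F [-1.  -1.4  6.1] j6 [ 0.26  0.36 -0.03  0.   -1.17 -0.26]
shift cm [ 0.09 -0.11  0.26] rot [-0.002  0.     0.001]
[ 1.8e-03  2.0e-04 -1.0e+00]
```

View pics/s8.png

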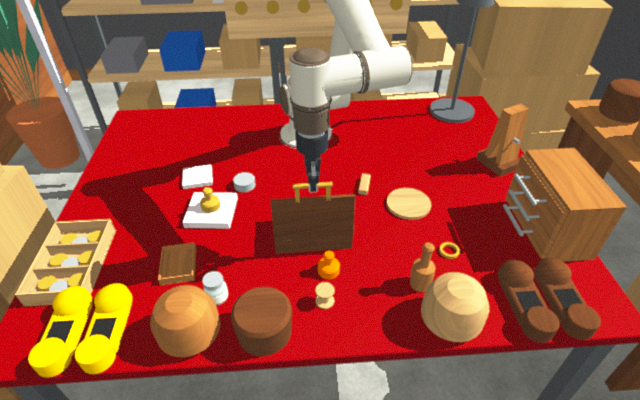

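The lid stands upright with its bar gripped (313,187), the weight is on the slab at (210,200), and the bystanders are in place. Depth gives θ=1.503, so I'll nudge 1 mm and settle.

Emit:
move_arm:
  moves:
    - {"gripper": -1, "xyz": [0, -0.1, 0], "angular": [0, 0, 0]}
    - {"gripper": -1, "xyz": [0, -0.1, 0], "angular": [0, 0, 0]}
    - {"gripper": -1, "xyz": [0, -0.1, 0], "angular": [0, 0, 0]}
    - {"gripper": -1, "xyz": [0, -0.1, 0], "angular": [0, 0, 0]}
    - {"gripper": -1, "xyz": [0, -0.1, 0], "angular": [0, 0, 0]}
    - {"gripper": -1, "xyz": [0, -0.1, 0], "angular": [0, 0, 0]}
    - {"gripper": -1, "xyz": [0, -0.1, 0], "angular": [0, 0, 0]}
    - {"gripper": -1, "xyz": [0, -0.1, 0], "angular": [0, 0, 0]}

```text
clock: 17.35
position: [612.6, -3.1, 227.6]
ee_rot: [0.708, -0.707, 0.0, -0.0]
contact_force: [-2.6, -1.1, 4.3]
gripper_width: 9.6
```

```bash
python3 -c "
from h import *
for i in range(3): lid(th=1.5)
go([613,-4,225])"
```

```text
scene 895 angle 1.508 n [-0.998 -0.018 -0.063] hinge x 617.4 rms 1.6
scene 888 angle 1.507 n [-0.998 -0.018 -0.064] hinge x 617.4 rms 1.5
scene 890 angle 1.507 n [-0.998 -0.018 -0.064] hinge x 617.4 rms 1.6
t 17.5 pos [612.7  -3.1 227.6] w 9.6 F [-0.7 -1.5  5.6] j6 [ 0.26  0.37 -0.03  0.   -1.17 -0.26]
shift cm [ 0.09 -0.03  0.26] rot [-0.001  0.     0.001]
```

The lid is at 1.507 and steady, with the bar still gripped. Handing in.

```bash
python3 -c "
from bench import arm
print(arm.job_done())"
```

```text
the job is handed in; nothing more can be done
None
```

I moved the brass weight from the lid onto the larger slab. Then I swung the lid up by its bar, and handed in at 17.5 s with the bar gripped and the lid at its balance point.

**Last checks**
- **Lid angle:** three depth readings gave 1.507–1.508 rad against the 1.51 target. The arm was still, with about 6 N on the wrist and the jaws 9.6 mm apart on the bar.
- **Weight:** it stands upright on the middle of the slab. It touched down at about 5 N.
- **Other goods:** none had visibly moved in the last overview picture.

**What disagreed**
- **Hinge position:** the scene camera put it at x ≈ 617 mm, while the top camera said about 614 mm and the arm's own positions about 616 mm. That is worth about 0.01 rad in the angle.
- **Bar in the pads:** the bar seems to have slid about 6 mm towards the fingertips during the swing, but it stayed gripped.
- **Force during the swing:** my first path was a few mm off, and the force on the wrist reached about 25 N before I corrected it.

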